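# Open an angle rotor of unknown thread and weigh a bottle

### The job

The lid of the centrifuge's angle rotor is screwed down by the black bar knob in its middle, and nobody knows whether this rotor has a right-hand or a left-hand thread. Find by feel which way the knob gives, unscrew it all the way without ever wrenching at the lid, then lift the lid off and lay it flat, right way up, on the worktop. Then draw the amber bottle on the far side of the rotor out of its slanted cup and stand it gently upright on the pan of the white balance; leave the other bottle in its cup and do not disturb the jars.

Things in the scene. Friction and masses are not known exactly. Their poses are not given: they have to be found in the camera images.
- rotor: Grey bowl-shaped angle rotor, 229 mm wide, top ring 90 mm high, fixed on its foot. Origin: centre of its underside on the worktop, z up. Four cups slant 30 degrees, mouths leaning in toward the axis: those at +x and -x hold bottles, those at +y and -y are empty. In the middle, under the lid, a hub 38 mm wide, up to 117 mm high with the fittings in it.
- lid: Clear domed lid, 183 mm wide, 53 mm high without its knob, 0.45 to 0.65 kg with it. Origin: centre of its lower edge, which rests on the rotor's ring, 90 mm above the worktop; z up. Two lugs keep it from turning; it cannot be lifted until the knob is unscrewed, then it lifts straight up (50 mm clears all). Carried by the knob; on the worktop it stands on its lower edge.
- knob_grip (a point): Centre of the black bar knob in the lid's middle: bar 66 mm long (along this point's x), 18 wide, 24 high, 79 mm above the lid's origin; z up. Unscrews in one sense, not known which, by 2.6 rad to a stop (lid free from 2.2 rad), against 0.25 N m of friction. The wrong way it is springy: after 0.15 rad of slack it resists ever more, 2 N m per rad. It stays at one height on the lid.
- bottle: Amber glass bottle with black cap, 0.09 to 0.16 kg: body 42 mm wide, 69 mm high with its shoulder, cap 27 mm wide from 67 to 84 mm. Origin: centre of its underside; z along its axis to the cap, slanted about 30 degrees at first. It stands 45 mm deep in the cup at the rotor's +x side, far from the robot, with 1.5 mm play all round; draw it out along its axis.
- counter_bottle: The like amber bottle in the cup nearer the robot (rotor's -x side); stays there.
- pan (a point): Centre of the top of the pan of the white balance, 37.5 mm above the worktop; the flat pan measures 96 mm along this point's x and 144 mm along its y.
- lid_spot (a point): Centre of a clear patch of the worktop, 210 mm wide, right of and behind the rotor: a good place for the lid. Between it and the rotor nothing stands over 70 mm high.
- white_jar: White lidded jar, 49 mm wide, 52 high, standing loose on the worktop right of the rotor. Origin: centre of its underside. Leave alone.
- red_jar: Sample jar with red lid, 43 mm wide, 66 high, loose, behind the rotor on the left. Origin: centre of its underside. Leave alone.
- balance: White laboratory balance, fixed on the worktop at the right; its pan is given as a point of its own.
Not all that is in view belongs to the job. What is shaped like the lid but brown is not meant.

How it is judged:
By the outcome, as a careful person would: the job done as asked, in the order asked, and still so for the second after the job is handed in, with the robot touching nothing.
It also fails if it takes over 72 s, if anything falls off the work surface, if the arm or the gripper's body presses on something with over 40 N, if the wrist force passes 120 N, or if a joint passes its speed limit or range.

### The arm

A 6-joint arm with a two-finger parallel gripper is mounted at the origin on a cart in front of the work surface, level with it; the furniture and walls round the work are solid. World frame = base frame: x ahead of the robot, y to its left, z up, the work surface at z = 0. Lengths are in m, angles in rad, forces in N, time in s.
With the tool pointing down it reaches from about 0.3 to 0.75 m from the base axis. Payload 8.5 kg.
Tool frame: the origin (TCP) lies at the centre of the arm's flange, where the gripper is bolted on; the fingertips stand 173 mm ahead of it and the grasp point (between the pads) lies arm.hold_point_z ahead of it (arm.hold_point_z is the distance from the TCP to the grasp point, in m); z points along the fingers, y is the line along which they close (so a half turn about z gives the same grasp; the last joint's range is limited). The gripper opens to 85 mm and grips with 20 to 120 N. Pads are 22 mm wide; open, the fingers measure 114 mm over their backs; the gripper's body (76 mm by 85 mm) begins 54 mm behind the grasp point. The pads swing forward as they close: fully open they stand 13 mm farther back than shut.
Start: joints at [-1.461, 0.381, 1.297, -0, 1.464, -0.215], TCP at [0.176, -0.521, 0.405] pointing down, gripper open.
Joint ranges: [-3.11, 3.11], [-0.89, 2.33], [0.22, 2.48], [-1.42, 4.56], [0.17, 2.85], [-2.88, 2.88]. Speed limits (rad/s): [2.39, 2.39, 3.14, 3.14, 3.14, 3.14].

### API

Orientations are given as a unit quaternion [x, y, z, w].
In Python, from workcell import arm, read_camera, calibration, ticket gives the robot as it stands. The module is installed in compiled form; this text tells all that it offers.
- The arm moves only by the tool carry_out, never from a script. Its argument "plan" is a list of rows, each a list of 6 numbers: the shift along the tool's x, y, z normalised to -1 to 1, where 1 is 40 mm, then the turn, a rotation vector about the tool's x, y, z normalised to -1 to 1, where 1 is 0.12 rad. A call has exactly 10 rows; each row shifts and turns the commanded pose from where the row before left it, along the tool's axes as they then stand; what a row does not reach is not made up. A row lasts 1/10 s, in which the tool goes at most 50 mm and 8.59 degrees, less where a joint would pass 70% of its speed; a pose out of reach is approached as far as the arm can. A call with a number of a shift or a turn outside -1 to 1 is refused whole. A call with a gripper value outside its range is refused whole. "gripper" is the closure, from 0 (fully open) to 1 (shut), set as the call begins (left out, the last holds). The fingers move at their own pace and stop on an object; the grip force is fixed at half the most. Time passes only in rows, so rows that do not move let the fingers close, or fill a call up. It gives the time, the measured TCP pose, the force, the opening and the grip force at its end, in the units of the state.
- arm.read_state(): the state, without advancing time (a new reading comes with each control period).
- read_camera(name): name is "side" or "top" or "wrist"; returns the picture (420x560x3 uint8, blue, green, red); there is no depth.
- calibration(name): a dict with "intrinsics" (3x3 intrinsics, pixels), "dist_coeffs" ([k1, k2, p1, p2, k3] as OpenCV has them; the pictures are not rectified), "extrinsics" (4x4, takes a point from world to camera coordinates); the wrist camera has in their place "tool_from_camera" (4x4, takes a point from camera to tool coordinates, whose origin is the TCP and whose axes are the flange's). Camera axes: x right, y down, z forward; pixel columns grow to the right and rows downward; lengths in m; the calibration is good to about 2 mm. A picture is of the moment at which its call begins: read the wrist's pose just before it. calibration takes no time and is no camera call.
- ticket.job_done(): hands the job in; it is judged then, once.
The state is a dict: "clock": time; "joints": joint angles; "joint_velocities": joint speeds; "effort": joint torques, N m; "tcp_pos": TCP position; "orientation": TCP orientation; "ft_force": force on the tool from outside, world axes, zero at the start; "ft_torque": the same for the moment, N m; "finger_gap": finger opening in m; "grasp_force": force on a finger pad.
Only numpy, scipy, OpenCV 4.12 (cv2) and the standard library are available. Lean on these libraries where they do the work, as an engineer would, in place of code of your own. Each camera call takes 0.05 s, during which the arm holds its last target. There are 200 camera calls.

## Working session

There is one attempt and no reset: what is moved stays moved. The work goes in short steps, Python scripts to look and compute and a tool call to move; the robot and the scene stay as the last step left them, time stands still between calls to the robot, and variables do not carry over. Pictures are saved under pics/ and viewed, at most 10 in all, crops included, and the job is handed in when it is done.

Besides the shell and the picture viewer there is one more tool, called as name([rows], argument=value, ...), one row to a line, values as JSON. carry_out: Moves the arm, as the interface text tells. Scaled input: -1 to 1 covers 40 mm each way for a shift and 0.12 rad each way for a turn. Its arguments: {"type":"object","properties":{"plan":{"type":"array","items":{"type":"array","items":{"type":"number"}}},"gripper":{"type":"number"}},"required":["plan"]}

```bash
mkdir -p pics; python3 - <<'E'
from workcell import arm, read_camera, calibration
import cv2,numpy as np
s=arm.read_state(); print(s, arm.hold_point_z)
for n in ("side","top"):
    cv2.imwrite(f"pics/{n}0.png",read_camera(n)); print(n,{k:np.round(v,4).tolist() for k,v in calibration(n).items()})
print({k:np.round(v,4).tolist() for k,v in calibration("wrist").items()})
E
```

```text
{'clock': 0.0, 'joints': array([-1.46126483e+00,  3.81190757e-01,  1.29828527e+00, -3.80033430e-06,
        1.46360946e+00, -2.15312860e-01]), 'joint_velocities': array([-1.52040477e-03, -7.01870197e-04,  1.52980936e-03, -5.88201697e-04,
        8.00164875e-04,  8.85560872e-05]), 'effort': array([-8.16277698e-04, -4.48463130e+01, -2.31279176e+01, -2.25796725e-04,
        4.71416395e-03, -2.21936534e-05]), 'tcp_pos': array([ 0.17552354, -0.52118428,  0.40410614]), 'orientation': array([ 9.86838182e-01,  1.61709135e-01,  3.75734911e-05, -7.45470440e-04]), 'ft_force': array([-0.17759749, -0.24986988,  0.68754399]), 'ft_torque': array([ 0.01504964, -0.00835871,  0.07224078]), 'grasp_force': 0.0, 'finger_gap': 0.08527065556326537} 0.1547
side {'intrinsics': [[418.2005, 0.0, 280.2689], [0.0, 418.2005, 210.2525], [0.0, 0.0, 1.0]], 'dist_coeffs': [-0.0422, 0.0, 0.0, 0.0, 0.0], 'extrinsics': [[-0.7276, -0.686, -0.0116, 0.4635], [-0.4655, 0.506, -0.7262, 0.2672], [0.504, -0.523, -0.6874, 1.3139], [0.0, 0.0, 0.0, 1.0]]}
top {'intrinsics': [[393.9018, 0.0, 280.1061], [0.0, 393.9018, 209.4114], [0.0, 0.0, 1.0]], 'dist_coeffs': [-0.1161, 0.0, 0.0, 0.0, 0.0], 'extrinsics': [[-0.0181, -0.9998, -0.0052, 0.1477], [-0.9904, 0.0186, -0.1373, 0.525], [0.1374, 0.0027, -0.9905, 1.4746], [0.0, 0.0, 0.0, 1.0]]}
{'intrinsics': [[342.2754, 0.0, 275.3745], [0.0, 342.2754, 203.1289], [0.0, 0.0, 1.0]], 'dist_coeffs': [-0.0694, 0.0, 0.0, 0.0, 0.0], 'tool_from_camera': [[-0.0007, -0.9534, -0.3016, 0.0777], [1.0, -0.0008, 0.0004, 0.0001], [-0.0006, -0.3016, 0.9534, 0.0305], [0.0, 0.0, 0.0, 1.0]]}
```

View pics/top0.png

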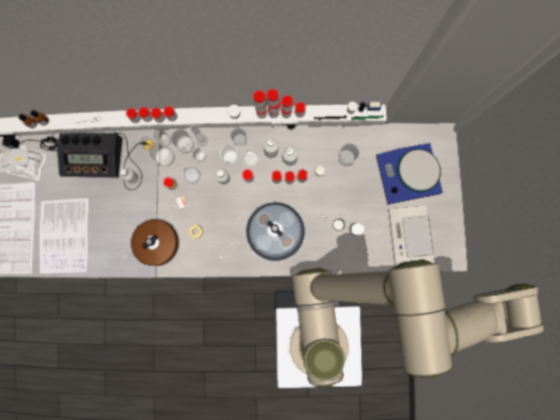

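View pics/side0.png

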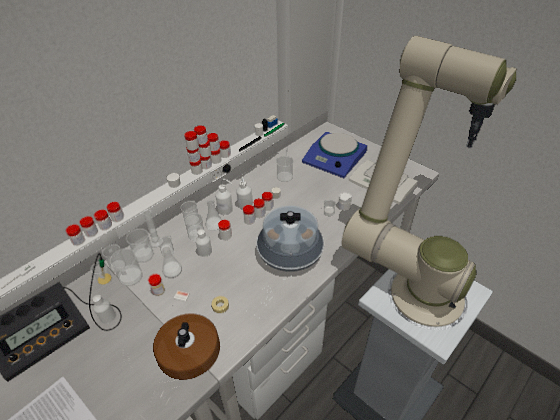

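The top view shows the clear lid with black knob at about (275,230) and the brown decoy at (154,242). The white balance is at (412,235), with a blue one with a round pan at (415,172). White jars are at (338,224) and (357,229), and red-lidded ones at (248,175), (277–302,176) and (169,183). The side view shows the same lid at (290,235) and the brown one at (185,345).

Candidates are the clear lid (275,230) against the brown one (154,242), and the white balance (412,235) against the blue one (415,172). I choose the clear lid and the white balance, and check both in a close crop.

```bash
cat > h.py <<'E'
from workcell import arm, read_camera, calibration
import cv2,numpy as np
from scipy.spatial.transform import Rotation as R
def cam(n):
    c=calibration(n)
    if n=="wrist":
        s=arm.read_state(); T=np.eye(4);T[:3,:3]=R.from_quat(s['orientation']).as_matrix();T[:3,3]=s['tcp_pos']
        return c,T@np.array(c['tool_from_camera'])
    return c,np.linalg.inv(np.array(c['extrinsics']))
def ray(n,px,M=None):
    c,T=cam(n) if M is None else M
    p=cv2.undistortPoints(np.array(px,float).reshape(-1,1,2),np.array(c['intrinsics']),np.array(c['dist_coeffs'])).reshape(-1,2)
    d=np.c_[p,np.ones(len(p))]@T[:3,:3].T
    return T[:3,3],d
def onz(n,px,z,M=None):
    o,d=ray(n,px,M); return o+d*((z-o[2])/d[:,2])[:,None]
def proj(n,P,M=None):
    c,T=cam(n) if M is None else M
    E=np.linalg.inv(T)
    return cv2.projectPoints(np.array(P,float).reshape(-1,1,3),cv2.Rodrigues(E[:3,:3])[0],E[:3,3],np.array(c['intrinsics']),np.array(c['dist_coeffs']))[0].reshape(-1,2)
E
python3 - <<'E'
from h import *
a=cv2.imread("pics/top0.png");b=cv2.imread("pics/side0.png")
A=cv2.resize(a[165:275,235:445],None,fx=3.8,fy=3.8,interpolation=cv2.INTER_CUBIC)[:, :798]
cv2.imwrite("pics/c1.png",A)
print(onz("top",[[275,229]],.169),onz("top",[[418,237]],.0375),onz("top",[[338,224],[357,229]],.05), onz("top",[[320,171],[248,175]],.05))
print(onz("side",[[290,216]],.18))
E
```

```text
[[0.44087384 0.15659784 0.169     ]] [[ 0.41032453 -0.39066225  0.0375    ]] [[ 0.46580607 -0.08041923  0.05      ]
 [ 0.44531965 -0.15208592  0.05      ]] [[ 0.6725463  -0.0187722   0.05      ]
 [ 0.66203608  0.25932924  0.05      ]]
[[0.43502651 0.1663403  0.18      ]]
```

View pics/c1.png

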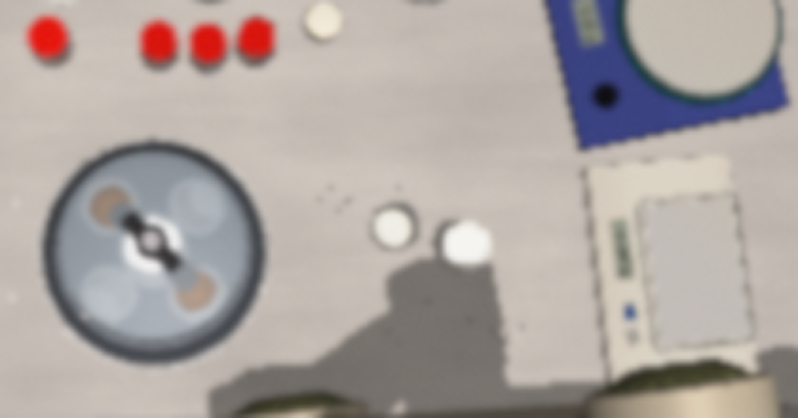

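The crop shows the clear lid with its bar knob at about (150,242). The two amber bottles are at (110,207), far, and (197,290), near. Bar yaw is about 45°. The white balance pan is at (700,270). The choice is confirmed, so I move the wrist camera over the lid.

carry_out([
  [0.73, -0.87, -0.06, 0, 0, 0],
  [0.73, -0.87, -0.06, 0, 0, 0],
  [0.73, -0.87, -0.06, 0, 0, 0],
  [0.73, -0.87, -0.06, 0, 0, 0],
  [0.73, -0.87, -0.06, 0, 0, 0],
  [0.73, -0.87, -0.06, 0, 0, 0],
  [0.73, -0.87, -0.06, 0, 0, 0],
  [0.73, -0.87, -0.06, 0, 0, 0],
  [0.73, -0.87, -0.06, 0, 0, 0],
  [0.73, -0.87, -0.06, 0, 0, 0],
], gripper=0)

```text
clock: 1.1
tcp_pos: [0.3413, -0.0964, 0.4288]
orientation: [0.987, 0.161, 0.0, 0.0]
ft_force: [1.2, -0.6, -0.1]
finger_gap: 0.0854
grasp_force: 0.0
```

carry_out([
  [0.73, -0.87, -0.06, 0, 0, 0],
  [0.73, -0.87, -0.06, 0, 0, 0],
  [0.73, -0.87, -0.06, 0, 0, 0],
  [0.73, -0.87, -0.06, 0, 0, 0],
  [0.73, -0.87, -0.06, 0, 0, 0],
  [0.73, -0.87, -0.06, 0, 0, 0],
  [0, 0, 0, 0, 0, -0.9],
  [0, 0, 0, 0, 0, -0.9],
  [0, 0, 0, 0, 0, -0.9],
  [0, 0, 0, 0, 0, -0.9],
])

```text
clock: 2.1
tcp_pos: [0.4406, 0.1557, 0.4428]
orientation: [0.928, 0.372, -0.0, -0.0]
ft_force: [0.3, 0.3, 0.2]
finger_gap: 0.0852
grasp_force: 0.0
```

```bash
python3 - <<'E'
from h import *
M=cam("wrist"); im=read_camera("wrist"); cv2.imwrite("pics/w1.png",im); np.save("w1.npy",M[1])
s=arm.read_state(); print(s['clock'],s['tcp_pos'],R.from_quat(s['orientation']).as_matrix().round(4).tolist(),s['joints'],s['ft_torque'])
cv2.imwrite("pics/top1.png",read_camera("top"));cv2.imwrite("pics/side1.png",read_camera("side"))
E
```

```text
2.15 [0.44056711 0.1556425  0.44281858] [[0.7203, 0.6937, -0.0008], [0.6937, -0.7203, -0.0001], [-0.0006, -0.0005, -1.0]] [8.53920259e-02 2.06565689e-01 1.43884331e+00 2.08761433e-06
 1.49700195e+00 8.89579780e-01] [ 0.0450598   0.0378755  -0.01545109]
```

View pics/w1.png

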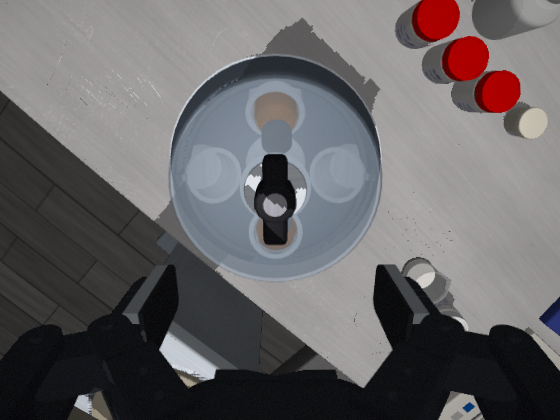

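The wrist view shows the lid centred near (275,168), with the knob bar from (275,154) to (275,244), along the tool's x. The far bottle is at (275,108) and the near one at (276,235).

```bash
python3 - <<'E'
from h import *
im=cv2.imread("pics/w1.png"); M=(calibration("wrist"),np.load("w1.npy"))
g=im.max(2); m=(g<50).astype(np.uint8); m[:, :240]=0; m[:,310:]=0; m[:140]=0; m[255:]=0
ys,xs=np.nonzero(m); print("knob px",xs.min(),xs.max(),ys.min(),ys.max(),xs.mean(),ys.mean())
ends=onz("wrist",[[275,ys.min()],[275,ys.max()]],.181,M); print(ends,np.linalg.norm(ends[0]-ends[1]),ends.mean(0))
for r in (ys.min()+5,ys.max()-5):
    c=np.nonzero(m[r])[0]; print(r,c.min(),c.max())
mm=cv2.minAreaRect(np.c_[xs,ys].astype(np.float32)); print(mm)
# rotor rim / lid edge in wrist at z=.09
e=onz("wrist",[[170,175],[382,175],[272,280]],.09,M); print("rim",e)
# top views
t=cv2.imread("pics/top0.png"); k=(t.max(2)<60).astype(np.uint8); k[:215]=0;k[246:]=0;k[:,:262]=0;k[:,290:]=0
ys,xs=np.nonzero(k); print("top knob",xs.mean(),ys.mean(),onz("top",[[xs.mean(),ys.mean()]],.178))
# jars in wrist, pan in top
t1=cv2.imread("pics/top1.png")
p=onz("wrist",[[420,272],[525,123]],.04,M); print("wrist jars",p)
E
```

```text
knob px 254 295 154 244 275.19419324131366 197.4616849119467
[[0.46895419 0.18276287 0.181     ]
 [0.42070318 0.13684377 0.181     ]] 0.06660873000058368 [0.44482868 0.15980332 0.181     ]
159 263 286
239 264 286
((274.5, 199.0), (90.0, 41.0), 90.0)
rim [[0.373134   0.23225499 0.09      ]
 [0.51487636 0.08343575 0.09      ]
 [0.35803859 0.0817917  0.09      ]]
top knob 271.0 224.75 [[0.45506529 0.1700317  0.178     ]]
wrist jars [[ 0.47014689 -0.06392839  0.04      ]
 [ 0.66955726 -0.0084082   0.04      ]]
```

carry_out([
  [0.15, 0, 0.5, 0, 0, 0],
  [0, 0, 0.5, 0, 0, 0],
  [0, 0, 0.5, 0, 0, 0],
  [0, 0, 0.5, 0, 0, 0],
  [0, 0, 0.45, 0, 0, 0],
  [0, 0, 0.3, 0, 0, 0],
  [0, 0, 0.2, 0, 0, 0],
  [0, 0, 0, 0, 0, 0],
  [0, 0, 0, 0, 0, 0],
  [0, 0, 0, 0, 0, 0],
])

```text
clock: 3.25
tcp_pos: [0.4451, 0.1597, 0.3258]
orientation: [0.929, 0.369, 0.001, 0.0]
ft_force: [-0.5, 1.0, 0.8]
finger_gap: 0.0853
grasp_force: 0.0
```

carry_out([
  [0, 0, 0, 0, 0, 0],
  [0, 0, 0, 0, 0, 0],
  [0, 0, 0, 0, 0, 0],
  [0, 0, 0, 0, 0, 0],
  [0, 0, 0, 0, 0, 0],
  [0, 0, 0, 0, 0, 0],
  [0, 0, 0, 0, 0, 0],
  [0, 0, 0, 0, 0, 0],
  [0, 0, 0, 0, 0, 0],
  [0, 0, 0, 0, 0, 0],
], gripper=1)

```text
clock: 4.25
tcp_pos: [0.4451, 0.1596, 0.3255]
orientation: [0.929, 0.369, 0.0, 0.0]
ft_force: [-0.5, -1.5, 6.0]
finger_gap: 0.0292
grasp_force: 58.9
```

```bash
cat > st.py <<'E'
from h import *
s=arm.read_state(); m=R.from_quat(s['orientation']).as_matrix()
print(s['clock'],s['tcp_pos'].round(4),'yaw',round(float(np.arctan2(m[1,0],m[0,0])),4),'zt',m[:,2].round(4),'F',s['ft_force'].round(2),'T',s['ft_torque'].round(3),'gap',round(s['finger_gap'],4),'gf',round(float(s['grasp_force']),1),'j',s['joints'].round(3))
E
python3 st.py
```

```text
4.25 [0.4451 0.1596 0.3255] yaw 0.7567 zt [ 1.e-03 -2.e-04 -1.e+00] F [-0.53 -1.46  5.96] T [-0.187  0.107 -0.051] gap 0.0292 gf 58.9 j [ 0.093  0.328  1.634 -0.     1.179  0.907]
```

Gap reads 29 mm, consistent with the round boss in the knob's middle. I turn a little to feel the thread.

carry_out([
  [0, 0, 0, 0, 0, 0],
  [0, 0, 0, 0, 0, -0.2],
  [0, 0, 0, 0, 0, -0.2],
  [0, 0, 0, 0, 0, -0.2],
  [0, 0, 0, 0, 0, -0.2],
  [0, 0, 0, 0, 0, -0.2],
  [0, 0, 0, 0, 0, -0.2],
  [0, 0, 0, 0, 0, -0.2],
  [0, 0, 0, 0, 0, -0.2],
  [0, 0, 0, 0, 0, -0.2],
])

```text
clock: 5.25
tcp_pos: [0.4448, 0.1597, 0.3255]
orientation: [0.884, 0.468, 0.0, -0.0]
ft_force: [-2.4, -0.3, 6.8]
finger_gap: 0.0292
grasp_force: 59.0
```

```bash
python3 st.py
```

```text
5.25 [0.4448 0.1597 0.3255] yaw 0.9733 zt [ 0.e+00  5.e-04 -1.e+00] F [-2.4  -0.27  6.78] T [ 0.138  0.448 -0.255] gap 0.0292 gf 59.0 j [9.300e-02 3.280e-01 1.635e+00 1.000e-03 1.179e+00 6.910e-01]
```

carry_out([
  [0, 0, 0, 0, 0, -0.1],
  [0, 0, 0, 0, 0, -0.1],
  [0, 0, 0, 0, 0, -0.1],
  [0, 0, 0, 0, 0, -0.1],
  [0, 0, 0, 0, 0, -0.1],
  [0, 0, 0, 0, 0, -0.1],
  [0, 0, 0, 0, 0, -0.1],
  [0, 0, 0, 0, 0, -0.1],
  [0, 0, 0, 0, 0, 0],
  [0, 0, 0, 0, 0, 0],
])

```text
clock: 6.25
tcp_pos: [0.4447, 0.1598, 0.3255]
orientation: [0.861, 0.509, 0.0, -0.0]
ft_force: [-3.8, 0.7, 7.4]
finger_gap: 0.0291
grasp_force: 59.1
```

```bash
python3 st.py; python3 -c "
from h import *
cv2.imwrite('pics/w2.png',read_camera('wrist'))"
```

```text
6.25 [0.4447 0.1598 0.3255] yaw 1.0686 zt [-3.e-04  7.e-04 -1.e+00] F [-3.81  0.69  7.38] T [ 0.189  0.563 -0.199] gap 0.0291 gf 59.1 j [9.400e-02 3.270e-01 1.635e+00 1.000e-03 1.180e+00 5.960e-01]
```

View pics/w2.png

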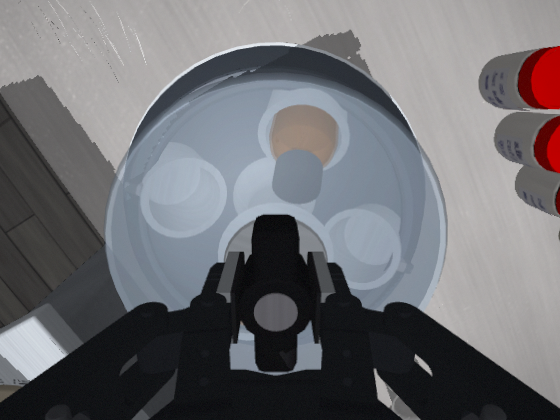

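The bar at (275,220)–(275,365) is still aligned with the tool while the lid has turned in view. Torque stays about 0.2 N m, so the knob gives anticlockwise from above. I keep unscrewing that way.

carry_out([
  [0, 0, 0, 0, 0, -0.3],
  [0, 0, 0, 0, 0, -0.6],
  [0, 0, 0, 0, 0, -0.6],
  [0, 0, 0, 0, 0, -0.6],
  [0, 0, 0, 0, 0, -0.6],
  [0, 0, 0, 0, 0, -0.6],
  [0, 0, 0, 0, 0, -0.6],
  [0, 0, 0, 0, 0, -0.6],
  [0, 0, 0, 0, 0, -0.6],
  [0, 0, 0, 0, 0, -0.6],
])

```text
clock: 7.3
tcp_pos: [0.4439, 0.1599, 0.3254]
orientation: [0.639, 0.769, -0.001, -0.002]
ft_force: [-9.8, 1.1, 10.4]
finger_gap: 0.0287
grasp_force: 59.6
```

carry_out([
  [0, 0, 0, 0, 0, -0.6],
  [0, 0, 0, 0, 0, -0.6],
  [0, 0, 0, 0, 0, -0.6],
  [0, 0, 0, 0, 0, -0.6],
  [0, 0, 0, 0, 0, -0.6],
  [0, 0, 0, 0, 0, -0.6],
  [0, 0, 0, 0, 0, -0.6],
  [0, 0, 0, 0, 0, -0.6],
  [0, 0, 0, 0, 0, -0.6],
  [0, 0, 0, 0, 0, -0.6],
])

```text
clock: 8.3
tcp_pos: [0.4431, 0.1595, 0.3254]
orientation: [0.327, 0.945, -0.002, -0.003]
ft_force: [-15.4, -7.0, 16.5]
finger_gap: 0.0289
grasp_force: 60.1
```

```bash
python3 st.py
```

```text
8.3 [0.4431 0.1595 0.3254] yaw 2.4758 zt [-0.0068 -0.0016 -1.    ] F [-15.44  -7.    16.47] T [-0.919  2.644 -0.325] gap 0.0289 gf 60.1 j [ 9.300e-02  3.260e-01  1.638e+00 -1.000e-03  1.185e+00 -8.110e-01]
```

Side force is building up from a small offset, so I ease it off and continue.

carry_out([
  [0.03, -0.05, -0.02, 0, 0, 0],
  [0, 0, 0, 0, 0, -0.5],
  [0, 0, 0, 0, 0, -0.5],
  [0, 0, 0, 0, 0, -0.5],
  [0, 0, 0, 0, 0, -0.5],
  [0, 0, 0, 0, 0, -0.5],
  [0, 0, 0, 0, 0, -0.5],
  [0, 0, 0, 0, 0, -0.5],
  [0, 0, 0, 0, 0, -0.5],
  [0, 0, 0, 0, 0, -0.5],
])

```text
clock: 9.3
tcp_pos: [0.4419, 0.1582, 0.3256]
orientation: [0.063, 0.998, -0.001, -0.002]
ft_force: [-7.8, -8.6, 6.1]
finger_gap: 0.0288
grasp_force: 60.2
```

```bash
python3 st.py
```

```text
9.3 [0.4419 0.1582 0.3256] yaw 3.0149 zt [-0.0044 -0.0026 -1.    ] F [-7.77 -8.6   6.12] T [-1.423  1.265 -0.293] gap 0.0288 gf 60.2 j [ 0.091  0.323  1.642 -0.002  1.182 -1.352]
```

carry_out([
  [0.02, -0.03, -0.01, 0, 0, 0],
  [0, 0, 0, 0, 0, -0.3],
  [0, 0, 0, 0, 0, -0.3],
  [0, 0, 0, 0, 0, -0.3],
  [0, 0, 0, 0, 0, -0.3],
  [0, 0, 0, 0, 0, -0.3],
  [0, 0, 0, 0, 0, -0.3],
  [0, 0, 0, 0, 0, -0.3],
  [0, 0, 0, 0, 0, -0.3],
  [0, 0, 0, 0, 0, 0],
])

```text
clock: 10.3
tcp_pos: [0.4414, 0.1573, 0.3258]
orientation: [-0.08, 0.997, -0.001, -0.001]
ft_force: [-2.8, -4.2, 0.2]
finger_gap: 0.0288
grasp_force: 59.8
```

```bash
python3 st.py
```

```text
10.3 [0.4414 0.1573 0.3258] yaw -2.9819 zt [-0.0026 -0.0017 -1.    ] F [-2.84 -4.22  0.21] T [-0.936  0.467 -0.057] gap 0.0288 gf 59.8 j [ 0.089  0.321  1.644 -0.002  1.179 -1.641]
```

carry_out([
  [0, 0, -0.05, 0, 0, 0],
  [0, 0, -0.05, 0, 0, 0],
  [0, 0, -0.05, 0, 0, 0],
  [0, 0, -0.05, 0, 0, 0],
  [0, 0, -0.05, 0, 0, 0],
  [0, 0, -0.05, 0, 0, 0],
  [0, 0, -0.05, 0, 0, 0],
  [0, 0, -0.05, 0, 0, 0],
  [0, 0, -0.05, 0, 0, 0],
  [0, 0, 0, 0, 0, 0],
])

```text
clock: 11.3
tcp_pos: [0.4419, 0.1578, 0.3447]
orientation: [-0.08, 0.997, 0.0, 0.0]
ft_force: [0.4, 0.7, -4.7]
finger_gap: 0.0289
grasp_force: 59.7
```

```bash
python3 st.py
```

```text
11.3 [0.4419 0.1578 0.3447] yaw -2.9823 zt [ 8.e-04  1.e-04 -1.e+00] F [ 0.39  0.68 -4.75] T [ 0.034 -0.045 -0.019] gap 0.0289 gf 59.7 j [ 0.09   0.299  1.614  0.     1.228 -1.64 ]
```

carry_out([
  [0, 0, -0.2, 0, 0, 0],
  [0, 0, -0.3, 0, 0, 0],
  [0, 0, -0.3, 0, 0, 0],
  [0, 0, -0.3, 0, 0, 0],
  [0, 0, -0.3, 0, 0, 0],
  [0, 0, -0.3, 0, 0, 0],
  [0, 0, -0.2, 0, 0, 0],
  [0, 0, 0, 0, 0, 0],
  [0, 0, 0, 0, 0, 0],
  [0, 0, 0, 0, 0, 0],
])

```text
clock: 12.3
tcp_pos: [0.4418, 0.1577, 0.4197]
orientation: [-0.08, 0.997, 0.0, -0.001]
ft_force: [0.0, -0.8, -4.9]
finger_gap: 0.0287
grasp_force: 59.7
```

```bash
python3 st.py; python3 - <<'E'
from h import *
print(onz("top",[[377,155],[384,203],[347,156],[320,171],[302,176]],.05))
th=np.linspace(0,6.28,60)
im=cv2.imread("pics/top0.png")
for c,col in (((.585,-.125),(0,255,0)),((.57,-.135),(255,0,0))):
  P=np.c_[c[0]+.0915*np.cos(th),c[1]+.0915*np.sin(th),0*th]
  cv2.polylines(im,[proj("top",P).astype(int)],True,col,1)
cv2.imwrite("pics/c2.png",cv2.resize(im[120:270,240:450],None,fx=3.5,fy=3.5,interpolation=cv2.INTER_CUBIC))
cv2.imwrite("pics/w3.png",read_camera("wrist"))
E
```

```text
12.3 [0.4418 0.1577 0.4197] yaw -2.9824 zt [-1.3e-03 -1.0e-04 -1.0e+00] F [ 0.01 -0.8  -4.86] T [ 0.026 -0.06   0.042] gap 0.0287 gf 59.7 j [ 0.09   0.227  1.48   0.     1.436 -1.64 ]
[[ 0.73328878 -0.2445987   0.05      ]
 [ 0.54307416 -0.26108131  0.05      ]
 [ 0.73074345 -0.12624958  0.05      ]
 [ 0.6725463  -0.0187722   0.05      ]
 [ 0.65402462  0.0512995   0.05      ]]
```

View pics/c2.png

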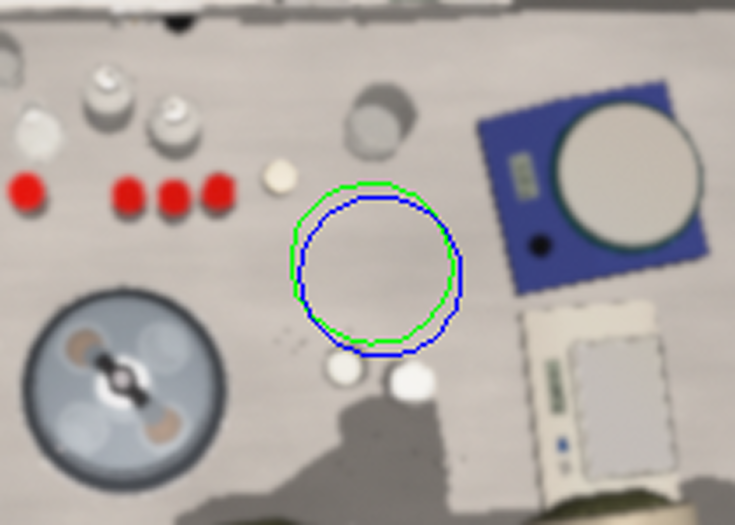

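Green circle at (372,262) clears the jars at (344,367) and (412,380), the cream cap at (280,176) and the beaker at (375,130). I aim slightly further right and back, at (0.592, -0.130).

carry_out([
  [-0.1, -0.3, 0, 0, 0, 0],
  [-0.2, -0.6, 0, 0, 0, 0],
  [-0.27, -0.8, 0, 0, 0, 0],
  [-0.27, -0.8, 0, 0, 0, 0],
  [-0.27, -0.8, 0, 0, 0, 0],
  [-0.27, -0.8, 0, 0, 0, 0],
  [-0.27, -0.8, 0, 0, 0, 0],
  [-0.27, -0.8, 0, 0, 0, 0],
  [-0.27, -0.8, 0, 0, 0, 0],
  [-0.23, -0.7, 0, 0, 0, 0],
])

```text
clock: 13.35
tcp_pos: [0.5837, -0.1137, 0.4196]
orientation: [-0.079, 0.997, 0.0, -0.0]
ft_force: [0.3, 0.5, -5.0]
finger_gap: 0.0288
grasp_force: 60.0
```

carry_out([
  [-0.1, -0.4, 0, 0, 0, 0],
  [-0.04, -0.1, 0, 0, 0, 0],
  [0, 0, 0.2, 0, 0, 0],
  [0, 0, 0.5, 0, 0, 0],
  [0, 0, 0.6, 0, 0, 0],
  [0, 0, 0.6, 0, 0, 0],
  [0, 0, 0.6, 0, 0, 0],
  [0, 0, 0.5, 0, 0, 0],
  [0, 0, 0.4, 0, 0, 0],
  [0, 0, 0.2, 0, 0, 0],
])

```text
clock: 14.35
tcp_pos: [0.5911, -0.1288, 0.2747]
orientation: [-0.08, 0.997, 0.001, -0.001]
ft_force: [-0.1, -0.4, -5.5]
finger_gap: 0.0286
grasp_force: 60.2
```

```bash
python3 st.py; python3 - <<'E'
from h import *
a=read_camera("side"); cv2.imwrite("pics/s4.png",cv2.resize(a[90:300,190:440],None,fx=2.8,fy=2.8))
E
```

```text
14.35 [ 0.5911 -0.1288  0.2747] yaw -2.9811 zt [-0.0027  0.0014 -1.    ] F [-0.08 -0.39 -5.55] T [ 0.017 -0.032 -0.037] gap 0.0286 gf 60.2 j [-0.41   0.592  1.329  0.     1.224 -2.141]
```

View pics/s4.png

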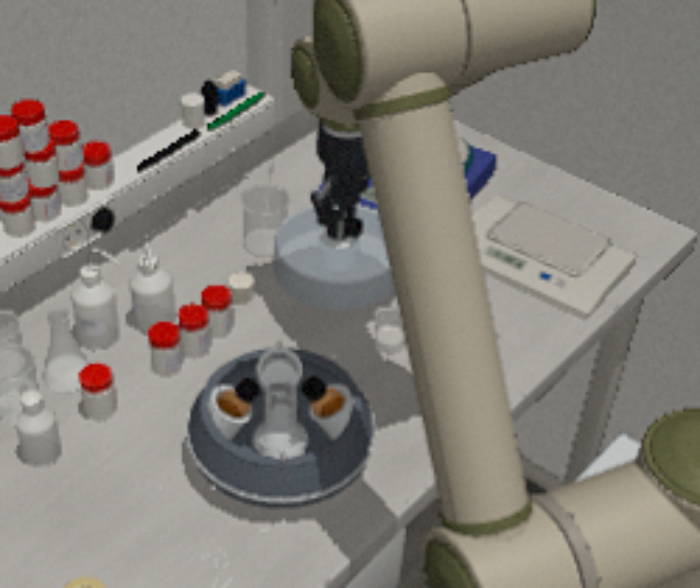

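The side crop shows the lid held level at (335,260), clear of its neighbours. The open rotor is at (280,430), with bottle caps at (247,388), far, and (313,388), near. I lower the lid.

carry_out([
  [0, 0, 0.25, 0, 0, 0],
  [0, 0, 0.25, 0, 0, 0],
  [0, 0, 0.15, 0, 0, 0],
  [0, 0, 0.1, 0, 0, 0],
  [0, 0, 0.05, 0, 0, 0],
  [0, 0, 0.05, 0, 0, 0],
  [0, 0, 0.05, 0, 0, 0],
  [0, 0, 0.04, 0, 0, 0],
  [0, 0, 0.02, 0, 0, 0],
  [0, 0, 0.01, 0, 0, 0],
])

```text
clock: 15.4
tcp_pos: [0.5918, -0.1301, 0.2375]
orientation: [-0.08, 0.997, -0.0, 0.0]
ft_force: [-0.2, 0.3, -5.3]
finger_gap: 0.0289
grasp_force: 60.2
```

carry_out([
  [0, 0, 0.02, 0, 0, 0],
  [0, 0, 0.02, 0, 0, 0],
  [0, 0, 0.01, 0, 0, 0],
  [0, 0, 0.01, 0, 0, 0],
  [0, 0, 0, 0, 0, 0],
  [0, 0, 0, 0, 0, 0],
  [0, 0, 0, 0, 0, 0],
  [0, 0, 0, 0, 0, 0],
  [0, 0, 0, 0, 0, 0],
  [0, 0, 0, 0, 0, 0],
])

```text
clock: 16.4
tcp_pos: [0.5918, -0.1301, 0.2358]
orientation: [-0.08, 0.997, -0.0, 0.0]
ft_force: [-2.5, 2.0, 5.9]
finger_gap: 0.0287
grasp_force: 61.0
```

carry_out([
  [0, 0, 0, 0, 0, 0],
  [0, 0, 0, 0, 0, 0],
  [0, 0, 0, 0, 0, 0],
  [0, 0, 0, 0, 0, 0],
  [0, 0, 0, 0, 0, 0],
  [0, 0, 0, 0, 0, 0],
  [0, 0, 0, 0, 0, 0],
  [0, 0, -0.2, 0, 0, 0],
  [0, 0, -0.5, 0, 0, 0],
  [0, 0, -0.8, 0, 0, 0],
], gripper=0)

```text
clock: 17.4
tcp_pos: [0.5915, -0.1301, 0.2949]
orientation: [-0.079, 0.997, 0.001, -0.001]
ft_force: [-0.5, -0.2, 0.6]
finger_gap: 0.0853
grasp_force: 0.0
```

```bash
python3 st.py; python3 - <<'E'
from h import *
# pan and rotor geometry from top view
im=read_camera("top"); cv2.imwrite("pics/top5.png",im); sd=read_camera("side"); cv2.imwrite("pics/side5.png",sd)
a=cv2.resize(im[180:285,215:300],None,fx=4.7,fy=4.7,interpolation=cv2.INTER_CUBIC)
b=cv2.resize(sd[200:285,245:335],None,fx=4.4,fy=4.4,interpolation=cv2.INTER_CUBIC)
H=max(a.shape[0],b.shape[0]); f=lambda x:cv2.copyMakeBorder(x,0,H-x.shape[0],0,0,cv2.BORDER_CONSTANT)
o=np.hstack([f(a),f(b)]); print(a.shape,b.shape,o.shape); cv2.imwrite("pics/c5.png",o)
E
```

```text
17.4 [ 0.5915 -0.1301  0.2949] yaw -2.9825 zt [-0.0031  0.0014 -1.    ] F [-0.49 -0.19  0.57] T [-0.027 -0.003  0.029] gap 0.0853 gf 0.0 j [-0.412  0.571  1.303  0.     1.271 -2.142]
(494, 400, 3) (374, 396, 3) (494, 796, 3)
```

View pics/c5.png

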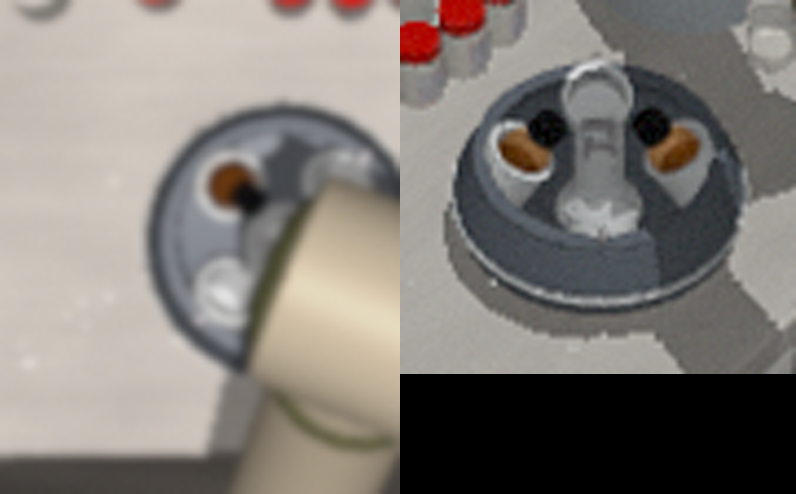

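The crop shows the far bottle's cap at (248,197) in the top part and (548,128) in the side part. The rotor is open and undisturbed. I work out the transit back over the rotor while the wrist turns.

```bash
cat > plan.py <<'E'
from h import *
def rows(Rm,p,R1,p1,n,prof=None):
    """world-linear, slerp path as tool-frame rows in units, 2 decimals, with error feedback"""
    rv=R.from_matrix(Rm.T@R1).as_rotvec(); out=[]; Rc,pc=Rm.copy(),np.array(p,float)
    f=np.cumsum(prof if prof is not None else np.ones(n)); f=f/f[-1]
    for k in f:
        Rt=Rm@R.from_rotvec(rv*k).as_matrix(); pt=p+(p1-p)*k
        t=np.round(Rc.T@(pt-pc)/.04,2); w=np.round(R.from_matrix(Rc.T@Rt).as_rotvec()/.12,2)
        out.append([float(x)+0.0 for x in (*t,*w)])
        pc=pc+Rc@(t*.04); Rc=Rc@R.from_rotvec(w*.12).as_matrix()
    return out,Rc,pc
def now():
    s=arm.read_state(); return R.from_quat(s['orientation']).as_matrix(),s['tcp_pos']
def down(yaw):
    c,s=np.cos(yaw),np.sin(yaw); return np.array([[c,s,0],[s,-c,0],[0,0,-1.]])
E
python3 - <<'E'
from plan import *
Rm,p=now()
# turn about tool +z by 2.4 rad
R1h=Rm@R.from_rotvec([0,0,1.2]).as_matrix(); p1=np.array([.44,.157,.45]); pm=(p+p1)/2+[0,0,.04]
a,Rc,pc=rows(Rm,p,R1h,pm,10); b,Rc,pc=rows(Rc,pc,Rc@R.from_rotvec([0,0,1.2]).as_matrix(),p1,10)
print(a);print(b);print(Rc.round(3),pc)
o1,d1=ray("top",[[267.8,221.9]]);o2,d2=ray("side",[[278.6,229.1]])
A=np.c_[d1[0],-d2[0]];t=np.linalg.lstsq(A,o2-o1,rcond=None)[0];print("cap",o1+t[0]*d1[0],o2+t[1]*d2[0])
E
```

```text
[[0.13, 0.38, -0.29, 0.0, 0.0, 1.0], [0.17, 0.37, -0.29, 0.0, 0.0, 1.0], [0.22, 0.34, -0.29, 0.0, 0.0, 1.0], [0.26, 0.31, -0.29, 0.0, 0.0, 1.0], [0.29, 0.28, -0.29, 0.0, 0.0, 1.0], [0.32, 0.25, -0.29, 0.0, 0.0, 1.0], [0.35, 0.2, -0.29, 0.0, 0.0, 1.0], [0.37, 0.16, -0.29, 0.0, 0.0, 1.0], [0.39, 0.12, -0.29, 0.0, 0.0, 1.0], [0.4, 0.06, -0.29, 0.0, 0.0, 1.0]]
[[0.41, 0.02, -0.09, 0.0, 0.0, 1.0], [0.4, -0.03, -0.09, 0.0, 0.0, 1.0], [0.4, -0.08, -0.09, 0.0, 0.0, 1.0], [0.38, -0.13, -0.09, 0.0, 0.0, 1.0], [0.37, -0.17, -0.09, 0.0, 0.0, 1.0], [0.35, -0.21, -0.09, 0.0, 0.0, 1.0], [0.31, -0.26, -0.09, 0.0, 0.0, 1.0], [0.29, -0.29, -0.1, 0.0, 0.0, 1.0], [0.24, -0.32, -0.09, 0.0, 0.0, 1.0], [0.21, -0.35, -0.09, 0.0, 0.0, 1.0]]
[[ 0.621  0.784  0.007]
 [ 0.784 -0.621 -0.003]
 [ 0.002  0.008 -1.   ]] [0.43984809 0.15700786 0.45014239]
cap [0.47274295 0.18341135 0.10730703] [0.47114681 0.1821624  0.10709273]
```

carry_out([
  [0.13, 0.38, -0.29, 0, 0, 1.0],
  [0.17, 0.37, -0.29, 0, 0, 1.0],
  [0.22, 0.34, -0.29, 0, 0, 1.0],
  [0.26, 0.31, -0.29, 0, 0, 1.0],
  [0.29, 0.28, -0.29, 0, 0, 1.0],
  [0.32, 0.25, -0.29, 0, 0, 1.0],
  [0.35, 0.2, -0.29, 0, 0, 1.0],
  [0.37, 0.16, -0.29, 0, 0, 1.0],
  [0.39, 0.12, -0.29, 0, 0, 1.0],
  [0.4, 0.06, -0.29, 0, 0, 1.0],
])

```text
clock: 18.5
tcp_pos: [0.5159, 0.0137, 0.4117]
orientation: [0.499, 0.866, 0.0, 0.0]
ft_force: [0.7, -0.8, 0.7]
finger_gap: 0.0855
grasp_force: 0.0
```

carry_out([
  [0.41, 0.02, -0.09, 0, 0, 1.0],
  [0.4, -0.03, -0.09, 0, 0, 1.0],
  [0.4, -0.08, -0.09, 0, 0, 1.0],
  [0.38, -0.13, -0.09, 0, 0, 1.0],
  [0.37, -0.17, -0.09, 0, 0, 1.0],
  [0.35, -0.21, -0.09, 0, 0, 1.0],
  [0.31, -0.26, -0.09, 0, 0, 1.0],
  [0.29, -0.29, -0.1, 0, 0, 1.0],
  [0.24, -0.32, -0.09, 0, 0, 1.0],
  [0.21, -0.35, -0.09, 0, 0, 1.0],
])

```text
clock: 19.5
tcp_pos: [0.44, 0.1572, 0.4478]
orientation: [0.901, 0.433, 0.0, 0.0]
ft_force: [0.4, -0.3, 0.2]
finger_gap: 0.0856
grasp_force: 0.0
```

```bash
python3 st.py; python3 - <<'E'
from h import *
M=cam("wrist"); np.save("w6.npy",M[1]); im=read_camera("wrist"); cv2.imwrite("pics/w6.png",im)
cv2.imwrite("pics/top6.png",read_camera("top"))
E
```

```text
19.5 [0.44   0.1572 0.4478] yaw 0.8958 zt [ 2.e-04  0.e+00 -1.e+00] F [ 0.41 -0.32  0.17] T [-0.012 -0.001  0.021] gap 0.0856 gf 0.0 j [0.089 0.203 1.429 0.    1.509 0.764]
```

View pics/w6.png

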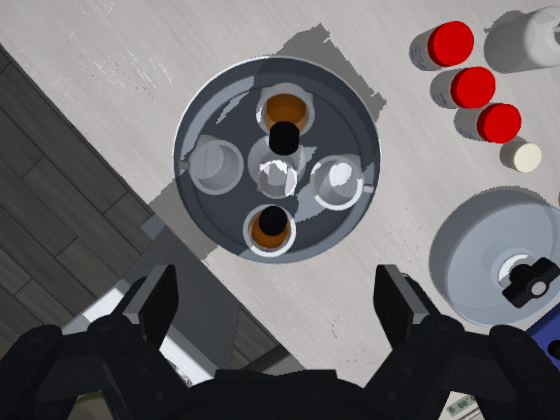

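The wrist view shows the far bottle's cap at (284,138) with amber body at (286,112), and the near bottle's cap at (271,222). The lid lies flat at (505,255), touching nothing.

```bash
python3 - <<'E'
from h import *
im=cv2.imread("pics/w6.png"); M=(calibration("wrist"),np.load("w6.npy"))
hsv=cv2.cvtColor(im,cv2.COLOR_BGR2HSV)
k=(im.max(2)<32).astype(np.uint8); k[:110]=0;k[245:]=0;k[:,:245]=0;k[:,:][:,310:]=0
n,l,st,ce=cv2.connectedComponentsWithStats(k)
C=[]
for i in range(1,n):
    if st[i,4]>150: print(st[i],ce[i]); C.append(ce[i])
am=((hsv[...,0]<20)&(hsv[...,1]>150)&(hsv[...,2]>60)).astype(np.uint8);am[:90]=0;am[260:]=0;am[:,:240]=0;am[:,320:]=0
n,l,st,ce=cv2.connectedComponentsWithStats(am)
for i in range(1,n):
    if st[i,4]>80: print("amber",st[i],ce[i])
P=onz("wrist",C,.107,M); print(P, "mid",P.mean(0),"d",np.linalg.norm(P[0]-P[1]))
d=P[0]-P[1]; print("yaw",np.arctan2(d[1],d[0]))
# triangulate wrist+top for far cap
t=cv2.imread("pics/top5.png")
o1,d1=ray("side",[[278.6,229.1]]);
for c in C[:1]:
    o2,d2=ray("wrist",[c],M); A=np.c_[d1[0],-d2[0]];s=np.linalg.lstsq(A,o2-o1,rcond=None)[0];print("cap ws",o1+s[0]*d1[0],o2+s[1]*d2[0])
# projections for model: cap centre at radius r, z
c0=P[:,:2].mean(0)
e=onz("wrist",[[173,160],[382,160],[277,56],[272,264]],.09,M);print("ring",e)
E
```

```text
[269 121  30  34 832] [283.75480769 137.75120192]
[259 206  28  30 646] [272.36068111 220.44117647]
amber [ 266   94   40   34 1006] [285.5        109.34691849]
amber [252 214  37  34 513] [266.90838207 235.64327485]
[[0.47187227 0.18414478 0.107     ]
 [0.41419229 0.12888467 0.107     ]] mid [0.44303228 0.15651473 0.107     ] d 0.07987902342250183
yaw 0.7639752774909186
cap ws [0.47066376 0.18265689 0.1078086 ] [0.47190358 0.18420645 0.10757481]
ring [[0.37397326 0.23304989 0.09      ]
 [0.53245756 0.10603606 0.09      ]
 [0.51143062 0.24321386 0.09      ]
 [0.37873813 0.08573247 0.09      ]]
```

```bash
cat >> plan.py <<'E'
PHI=.764; U=np.array([np.cos(PHI),np.sin(PHI),0]); AX=-.5*U+np.array([0,0,.8660])
CAP=np.array([.4715,.1840,.1075]); Yt=np.array([np.sin(PHI),-np.cos(PHI),0])
RT=np.c_[np.cross(Yt,-AX),Yt,-AX]
def tcp(bz,back=0): return CAP+(bz-.0755+.1547+back)*AX
E
python3 - <<'E'
from plan import *
Rm,p=now(); print(RT.round(3),tcp(.081),tcp(.081,.06))
a,Rc,pc=rows(Rm,p,RT,tcp(.081,.06),10); print(a); print(np.abs(Rc-RT).max(),pc)
E
```

```text
[[ 0.625  0.692  0.361]
 [ 0.599 -0.722  0.346]
 [ 0.5    0.    -0.866]] [0.41366183 0.1285856  0.2462332 ] [0.39199959 0.10783114 0.2981932 ]
[[-0.17, -0.02, 0.37, -0.03, 0.43, 0.11], [-0.19, -0.01, 0.37, -0.03, 0.44, 0.11], [-0.21, -0.02, 0.35, -0.03, 0.43, 0.12], [-0.23, -0.01, 0.35, -0.03, 0.44, 0.11], [-0.25, -0.01, 0.33, -0.03, 0.43, 0.11], [-0.26, -0.01, 0.32, -0.03, 0.44, 0.11], [-0.28, 0.0, 0.3, -0.03, 0.43, 0.11], [-0.3, 0.0, 0.29, -0.03, 0.44, 0.12], [-0.31, 0.0, 0.27, -0.03, 0.43, 0.11], [-0.32, 0.0, 0.25, -0.03, 0.44, 0.11]]
0.0005462877793002696 [0.39190847 0.1078359  0.29838541]
```

carry_out([
  [-0.17, -0.02, 0.37, -0.03, 0.43, 0.11],
  [-0.19, -0.01, 0.37, -0.03, 0.44, 0.11],
  [-0.21, -0.02, 0.35, -0.03, 0.43, 0.12],
  [-0.23, -0.01, 0.35, -0.03, 0.44, 0.11],
  [-0.25, -0.01, 0.33, -0.03, 0.43, 0.11],
  [-0.26, -0.01, 0.32, -0.03, 0.44, 0.11],
  [-0.28, 0.0, 0.3, -0.03, 0.43, 0.11],
  [-0.3, 0.0, 0.29, -0.03, 0.44, 0.12],
  [-0.31, 0.0, 0.27, -0.03, 0.43, 0.11],
  [-0.32, 0.0, 0.25, -0.03, 0.44, 0.11],
])

```text
clock: 20.6
tcp_pos: [0.3925, 0.106, 0.2973]
orientation: [0.896, 0.361, 0.241, -0.095]
ft_force: [0.0, 0.7, -1.0]
finger_gap: 0.0855
grasp_force: 0.0
```

```bash
python3 st.py; python3 - <<'E'
from plan import *
M=cam("wrist"); im=read_camera("wrist"); cv2.imwrite("pics/w7.png",im); cv2.imwrite("pics/side7.png",read_camera("side"))
q=proj("wrist",[CAP,CAP+.0085*AX],M); print("expect",q)
k=(im.max(2)<32).astype(np.uint8); x,y=q[0].astype(int); k[:y-60]=0;k[y+60:]=0;k[:,:x-60]=0;k[:,x+60:]=0
n,l,st,ce=cv2.connectedComponentsWithStats(k)
for i in range(1,n):
    if st[i,4]>150: print(st[i],ce[i])
Rm,p=now(); print((Rm-RT).round(4).tolist(),p-tcp(.081,.06))
E
```

```text
20.6 [0.3925 0.106  0.2973] yaw 0.7663 zt [ 0.3631  0.3448 -0.8656] F [ 0.04  0.67 -0.96] T [-0.121  0.146  0.017] gap 0.0855 gf 0.0 j [-0.113  0.226  1.947  0.625  0.715  0.264]
expect [[271.000199   230.06962244]
 [270.86082678 235.66575887]]
[ 249  203   45   51 1906] [270.79958027 228.295383  ]
[[0.0016, -0.0001, -0.0025], [0.0005, -0.0001, -0.0012], [-0.0026, -0.0011, -0.0015]] [ 5.10924298e-05 -1.90562828e-03 -1.68615350e-03]
```

View pics/w7.png

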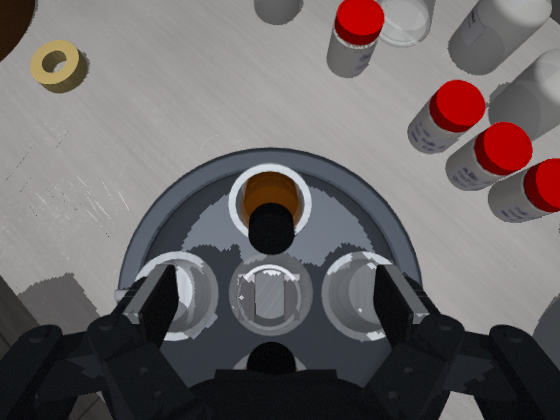

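The view shows the cap at (271,228), centred between the fingers and within 2 px of the expected spot. I approach along the axis.

carry_out([
  [0, 0, 0.2, 0, 0, 0],
  [0, 0, 0.25, 0, 0, 0],
  [0, 0, 0.25, 0, 0, 0],
  [0, 0, 0.25, 0, 0, 0],
  [0, 0, 0.2, 0, 0, 0],
  [0, 0, 0.15, 0, 0, 0],
  [0, 0, 0.1, 0, 0, 0],
  [0, 0, 0.1, 0, 0, 0],
  [0, 0, 0, 0, 0, 0],
  [0, 0, 0, 0, 0, 0],
])

```text
clock: 21.7
tcp_pos: [0.4142, 0.1275, 0.246]
orientation: [0.897, 0.36, 0.24, -0.096]
ft_force: [-0.2, 0.3, 0.1]
finger_gap: 0.0853
grasp_force: 0.0
```

```bash
python3 st.py; python3 - <<'E'
from plan import *
M=cam("wrist"); im=read_camera("wrist"); cv2.imwrite("pics/w8.png",im)
q=proj("wrist",[CAP],M); print("expect",q)
k=(im.max(2)<32).astype(np.uint8); x,y=q[0].astype(int); k[:y-70]=0;k[y+70:]=0;k[:,:x-70]=0;k[:,x+70:]=0
n,l,st,ce=cv2.connectedComponentsWithStats(k)
for i in range(1,n):
    if st[i,4]>150: print(st[i],ce[i])
Rm,p=now(); print("cap in tool",Rm.T@(CAP-p),"err tool",Rm.T@(p-tcp(.081)), "axis in tool",Rm.T@AX)
E
```

```text
21.7 [0.4142 0.1275 0.246 ] yaw 0.7634 zt [ 0.361   0.3451 -0.8663] F [-0.21  0.34  0.12] T [-0.147  0.197 -0.054] gap 0.0853 gf 0.0 j [-0.05   0.362  1.953  0.731  0.574  0.183]
expect [[271.40917722 283.4078056 ]]
[ 239  246   65   74 3910] [271.02352941 282.98337596]
cap in tool [ 0.00050497 -0.00134082  0.16021583] err tool [-4.25638956e-04  1.22001650e-03 -1.94175397e-05] axis in tool [-4.95202358e-04  7.54053094e-04 -9.99977593e-01]
```

carry_out([
  [0.01, -0.03, 0, 0, 0, 0],
  [0, 0, 0, 0, 0, 0],
  [0, 0, 0, 0, 0, 0],
  [0, 0, 0, 0, 0, 0],
  [0, 0, 0, 0, 0, 0],
  [0, 0, 0, 0, 0, 0],
  [0, 0, 0, 0, 0, 0],
  [0, 0, 0, 0, 0, 0],
  [0, 0, 0, 0, 0, 0],
  [0, 0, 0, 0, 0, 0],
], gripper=1)

```text
clock: 22.75
tcp_pos: [0.4134, 0.1287, 0.2461]
orientation: [0.896, 0.36, 0.24, -0.097]
ft_force: [-3.3, -0.2, 5.9]
finger_gap: 0.0257
grasp_force: 54.2
```

```bash
python3 st.py
```

```text
22.75 [0.4134 0.1287 0.2461] yaw 0.7633 zt [ 0.3604  0.3457 -0.8664] F [-3.3  -0.22  5.88] T [0.384 0.47  0.396] gap 0.0257 gf 54.2 j [-0.047  0.361  1.954  0.731  0.574  0.187]
```

Gripped at about 26 mm, matching the cap. I draw it out along the axis.

carry_out([
  [0, 0, -0.05, 0, 0, 0],
  [0, 0, -0.1, 0, 0, 0],
  [0, 0, -0.15, 0, 0, 0],
  [0, 0, -0.15, 0, 0, 0],
  [0, 0, -0.15, 0, 0, 0],
  [0, 0, -0.15, 0, 0, 0],
  [0, 0, -0.15, 0, 0, 0],
  [0, 0, -0.15, 0, 0, 0],
  [0, 0, -0.15, 0, 0, 0],
  [0, 0, -0.1, 0, 0, 0],
])

```text
clock: 23.75
tcp_pos: [0.3947, 0.1104, 0.2916]
orientation: [0.897, 0.36, 0.24, -0.096]
ft_force: [0.3, -0.2, -1.8]
finger_gap: 0.0255
grasp_force: 54.1
```

```bash
python3 st.py
```

```text
23.75 [0.3947 0.1104 0.2916] yaw 0.7633 zt [ 0.3614  0.3449 -0.8663] F [ 0.26 -0.24 -1.78] T [-0.306  0.255  0.019] gap 0.0255 gf 54.1 j [-0.1    0.241  1.948  0.632  0.697  0.267]
```

carry_out([
  [0, 0, -0.2, 0, 0, 0],
  [0, 0, -0.3, 0, 0, 0],
  [0, 0, -0.3, 0, 0, 0],
  [0.2, 0, -0.35, 0, 0, 0],
  [0.25, 0, -0.43, 0, 0, 0],
  [0.25, 0, -0.43, 0, 0, 0],
  [0.25, 0, -0.43, 0, 0, 0],
  [0.25, 0, -0.43, 0, 0, 0],
  [0.2, 0, -0.35, 0, 0, 0],
  [0, 0, 0, 0, 0, 0],
])

```text
clock: 24.75
tcp_pos: [0.3833, 0.0997, 0.4325]
orientation: [0.896, 0.36, 0.242, -0.095]
ft_force: [0.5, 0.4, -1.7]
finger_gap: 0.0256
grasp_force: 54.2
```

```bash
python3 st.py; python3 - <<'E'
from plan import *
im=read_camera("top"); cv2.imwrite("pics/top9.png",im); cv2.imwrite("pics/side9.png",read_camera("side"))
q=np.array([[640,200],[738,193],[752,345],[655,350]])/3.8+[235,165]
P=onz("top",q,.0375); print(P,P.mean(0)); 
for i in range(4): print(np.linalg.norm(P[i]-P[i-1]))
side=cv2.imread("pics/side9.png"); print("pan px side",proj("side",[P.mean(0)]))
A=cv2.resize(im[180:280,290:450],None,fx=3.3,fy=3.3,interpolation=cv2.INTER_CUBIC)
B=cv2.resize(side[80:280,200:470],None,fx=1.9,fy=1.9)
W=max(A.shape[1],B.shape[1]); f=lambda x:cv2.copyMakeBorder(x,0,0,0,W-x.shape[1],cv2.BORDER_CONSTANT)
o=np.vstack([f(A)[:220],f(B)]) if 0 else np.vstack([f(A),f(B)])
o=o[:600]; print(o.shape); cv2.imwrite("pics/c9.png",o)
E
```

```text
24.75 [0.3833 0.0997 0.4325] yaw 0.7651 zt [ 0.3644  0.3444 -0.8652] F [ 0.53  0.41 -1.66] T [-0.244  0.261 -0.062] gap 0.0256 gf 54.2 j [-0.135  0.022  1.721  0.455  1.094  0.523]
[[ 0.48647456 -0.33757445  0.0375    ]
 [ 0.49157001 -0.44069463  0.0375    ]
 [ 0.33668205 -0.44535831  0.0375    ]
 [ 0.33453825 -0.34448344  0.0375    ]] [ 0.41231622 -0.39202771  0.0375    ]
0.15209331991560063
0.10324599523498605
0.1549581515448375
0.10089764514399235
pan px side [[386.1474761  173.41678989]]
(600, 528, 3)
```

```bash
python3 - <<'E'
from plan import *
Rm,p=now()
a,Rc,pc=rows(Rm,p,down(.764),np.array([.412,-.392,.375]),20,[.2,.5,.8]+[1]*13+[.9,.7,.4,.2]); print(a[:10]);print(a[10:]);print(Rc.round(4).tolist(),pc)
E
```

```text
[[-0.09, 0.11, -0.03, 0.0, -0.05, 0.0], [-0.23, 0.28, -0.09, 0.0, -0.13, 0.0], [-0.37, 0.45, -0.12, 0.0, -0.21, 0.0], [-0.46, 0.56, -0.15, 0.0, -0.26, 0.0], [-0.46, 0.57, -0.13, 0.0, -0.26, 0.0], [-0.48, 0.56, -0.11, 0.0, -0.26, 0.0], [-0.47, 0.56, -0.1, 0.0, -0.26, 0.0], [-0.48, 0.56, -0.09, 0.0, -0.26, 0.0], [-0.48, 0.56, -0.07, 0.0, -0.26, 0.0], [-0.48, 0.57, -0.06, 0.0, -0.27, 0.0]]
[[-0.48, 0.56, -0.04, 0.0, -0.26, 0.0], [-0.48, 0.56, -0.03, 0.0, -0.26, 0.0], [-0.49, 0.56, -0.01, 0.0, -0.26, 0.0], [-0.48, 0.56, 0.01, 0.0, -0.26, -0.01], [-0.49, 0.56, 0.02, 0.0, -0.26, 0.0], [-0.48, 0.56, 0.03, 0.0, -0.26, 0.0], [-0.44, 0.51, 0.05, 0.0, -0.23, 0.0], [-0.33, 0.39, 0.04, 0.0, -0.19, 0.0], [-0.19, 0.23, 0.03, 0.0, -0.1, 0.0], [-0.1, 0.11, 0.02, 0.0, -0.05, 0.0]]
[[0.7218, 0.6921, 0.0003], [0.6921, -0.7218, 0.0001], [0.0003, 0.0001, -1.0]] [ 0.41203823 -0.39201421  0.37487682]
```

carry_out([
  [-0.09, 0.11, -0.03, 0.0, -0.05, 0.0],
  [-0.23, 0.28, -0.09, 0.0, -0.13, 0.0],
  [-0.37, 0.45, -0.12, 0.0, -0.21, 0.0],
  [-0.46, 0.56, -0.15, 0.0, -0.26, 0.0],
  [-0.46, 0.57, -0.13, 0.0, -0.26, 0.0],
  [-0.48, 0.56, -0.11, 0.0, -0.26, 0.0],
  [-0.47, 0.56, -0.1, 0.0, -0.26, 0.0],
  [-0.48, 0.56, -0.09, 0.0, -0.26, 0.0],
  [-0.48, 0.56, -0.07, 0.0, -0.26, 0.0],
  [-0.48, 0.57, -0.06, 0.0, -0.27, 0.0],
])

```text
clock: 25.85
tcp_pos: [0.3979, -0.1524, 0.4014]
orientation: [0.921, 0.369, 0.118, -0.048]
ft_force: [0.1, 0.4, -1.5]
finger_gap: 0.0257
grasp_force: 54.2
```

carry_out([
  [-0.48, 0.56, -0.04, 0.0, -0.26, 0.0],
  [-0.48, 0.56, -0.03, 0.0, -0.26, 0.0],
  [-0.49, 0.56, -0.01, 0.0, -0.26, 0.0],
  [-0.48, 0.56, 0.01, 0.0, -0.26, -0.01],
  [-0.49, 0.56, 0.02, 0.0, -0.26, 0.0],
  [-0.48, 0.56, 0.03, 0.0, -0.26, 0.0],
  [-0.44, 0.51, 0.05, 0.0, -0.23, 0.0],
  [-0.33, 0.39, 0.04, 0.0, -0.19, 0.0],
  [-0.19, 0.23, 0.03, 0.0, -0.1, 0.0],
  [-0.1, 0.11, 0.02, 0.0, -0.05, 0.0],
])

```text
clock: 26.85
tcp_pos: [0.4122, -0.3928, 0.3741]
orientation: [0.928, 0.373, 0.0, -0.001]
ft_force: [0.4, 0.3, -1.3]
finger_gap: 0.0253
grasp_force: 54.2
```

```bash
python3 st.py; python3 - <<'E'
from plan import *
Rm,p=now()
B=[p+Rm@[0,0,.1547+.081-b] for b in (0,.03,.055,.0755,.084)]
for n in ("side","wrist","top"):
    M=cam(n); im=read_camera(n); cv2.imwrite(f"pics/{n}10.png",im); hsv=cv2.cvtColor(im,cv2.COLOR_BGR2HSV)
    am=((hsv[...,0]<20)&(hsv[...,1]>120)&(hsv[...,2]>40)).astype(np.uint8)
    q=proj(n,B,M); print(n,q.round(1).tolist())
    nn,l,st,ce=cv2.connectedComponentsWithStats(am)
    for i in range(1,nn):
        if st[i,4]>30 and abs(ce[i]-q[1]).max()<80:
            pts=np.argwhere(l==i)[:,::-1].astype(np.float32); vx=cv2.fitLine(pts,cv2.DIST_L2,0,.01,.01).ravel()
            print(st[i],ce[i],vx[:2])
E
```

```text
26.85 [ 0.4122 -0.3928  0.3741] yaw 0.7639 zt [-3.0e-04  1.9e-03 -1.0e+00] F [ 0.39  0.28 -1.31] T [-0.017  0.002  0.006] gap 0.0253 gf 54.2 j [-9.690e-01  4.380e-01  1.295e+00  1.000e-03  1.410e+00 -1.620e-01]
side [[390.4, 153.1], [391.7, 146.8], [392.8, 141.4], [393.7, 136.8], [394.1, 134.9]]
[386 139  11  16  97] [389.95876289 146.95876289] [ 0.17332067 -0.9848654 ]
wrist [[274.4, 221.7], [274.3, 240.7], [274.2, 261.5], [274.1, 283.5], [274.1, 294.4]]
[ 237  188   76   73 3837] [274.17148814 222.83502737] [0.9992104  0.03973103]
top [[427.9, 234.5], [430.9, 233.9], [433.6, 233.3], [435.9, 232.9], [436.8, 232.7]]
```

The bottle hangs upright over the pan: the side axis fits the expected direction. I lower it.

carry_out([
  [0, 0, 0.2, 0, 0, 0],
  [0, 0, 0.35, 0, 0, 0],
  [0, 0, 0.4, 0, 0, 0],
  [0, 0, 0.4, 0, 0, 0],
  [0, 0, 0.35, 0, 0, 0],
  [0, 0, 0.2, 0, 0, 0],
  [0, 0, 0.15, 0, 0, 0],
  [0, 0, 0.1, 0, 0, 0],
  [0, 0, 0.05, 0, 0, 0],
  [0, 0, 0.03, 0, 0, 0],
])

```text
clock: 28.0
tcp_pos: [0.4126, -0.3919, 0.2862]
orientation: [0.928, 0.373, 0.001, 0.0]
ft_force: [0.1, 0.6, -1.3]
finger_gap: 0.0258
grasp_force: 54.2
```

carry_out([
  [0, 0, 0.02, 0, 0, 0],
  [0, 0, 0.02, 0, 0, 0],
  [0, 0, 0.02, 0, 0, 0],
  [0, 0, 0.02, 0, 0, 0],
  [0, 0, 0.02, 0, 0, 0],
  [0, 0, 0.02, 0, 0, 0],
  [0, 0, 0.02, 0, 0, 0],
  [0, 0, 0.02, 0, 0, 0],
  [0, 0, 0, 0, 0, 0],
  [0, 0, 0, 0, 0, 0],
])

```text
clock: 29.0
tcp_pos: [0.4125, -0.3919, 0.2796]
orientation: [0.928, 0.373, 0.0, -0.0]
ft_force: [-0.1, 0.3, -1.0]
finger_gap: 0.0256
grasp_force: 54.2
```

Expected contact is at about 0.273, so I creep down.

carry_out([
  [0, 0, 0.02, 0, 0, 0],
  [0, 0, 0.02, 0, 0, 0],
  [0, 0, 0.02, 0, 0, 0],
  [0, 0, 0.02, 0, 0, 0],
  [0, 0, 0.02, 0, 0, 0],
  [0, 0, 0, 0, 0, 0],
  [0, 0, 0, 0, 0, 0],
  [0, 0, 0, 0, 0, 0],
  [0, 0, 0, 0, 0, 0],
  [0, 0, 0, 0, 0, 0],
])

```text
clock: 30.0
tcp_pos: [0.4125, -0.3919, 0.2756]
orientation: [0.928, 0.373, 0.0, -0.0]
ft_force: [-0.0, -0.6, -1.6]
finger_gap: 0.0255
grasp_force: 54.2
```

carry_out([
  [0, 0, 0.01, 0, 0, 0],
  [0, 0, 0.01, 0, 0, 0],
  [0, 0, 0.01, 0, 0, 0],
  [0, 0, 0.01, 0, 0, 0],
  [0, 0, 0.01, 0, 0, 0],
  [0, 0, 0, 0, 0, 0],
  [0, 0, 0, 0, 0, 0],
  [0, 0, 0, 0, 0, 0],
  [0, 0, 0, 0, 0, 0],
  [0, 0, 0, 0, 0, 0],
])

```text
clock: 31.0
tcp_pos: [0.4125, -0.3919, 0.2736]
orientation: [0.928, 0.373, 0.0, -0.0]
ft_force: [-1.5, 0.1, -1.5]
finger_gap: 0.0254
grasp_force: 54.2
```

carry_out([
  [0, 0, 0.01, 0, 0, 0],
  [0, 0, 0.01, 0, 0, 0],
  [0, 0, 0.01, 0, 0, 0],
  [0, 0, 0.01, 0, 0, 0],
  [0, 0, 0, 0, 0, 0],
  [0, 0, 0, 0, 0, 0],
  [0, 0, 0, 0, 0, 0],
  [0, 0, 0, 0, 0, 0],
  [0, 0, 0, 0, 0, 0],
  [0, 0, 0, 0, 0, 0],
])

```text
clock: 32.0
tcp_pos: [0.4125, -0.3919, 0.272]
orientation: [0.928, 0.373, 0.0, -0.0]
ft_force: [-0.4, -0.0, -0.9]
finger_gap: 0.0255
grasp_force: 54.2
```

carry_out([
  [0, 0, 0.01, 0, 0, 0],
  [0, 0, 0.01, 0, 0, 0],
  [0, 0, 0.01, 0, 0, 0],
  [0, 0, 0.01, 0, 0, 0],
  [0, 0, 0, 0, 0, 0],
  [0, 0, 0, 0, 0, 0],
  [0, 0, 0, 0, 0, 0],
  [0, 0, 0, 0, 0, 0],
  [0, 0, 0, 0, 0, 0],
  [0, 0, 0, 0, 0, 0],
])

```text
clock: 33.0
tcp_pos: [0.4125, -0.3919, 0.2704]
orientation: [0.928, 0.373, 0.0, -0.0]
ft_force: [1.0, 0.5, -1.4]
finger_gap: 0.0251
grasp_force: 54.2
```

carry_out([
  [0, 0, 0.01, 0, 0, 0],
  [0, 0, 0.01, 0, 0, 0],
  [0, 0, 0.01, 0, 0, 0],
  [0, 0, 0.01, 0, 0, 0],
  [0, 0, 0.01, 0, 0, 0],
  [0, 0, 0, 0, 0, 0],
  [0, 0, 0, 0, 0, 0],
  [0, 0, 0, 0, 0, 0],
  [0, 0, 0, 0, 0, 0],
  [0, 0, 0, 0, 0, 0],
])

```text
clock: 34.0
tcp_pos: [0.4126, -0.3918, 0.2692]
orientation: [0.928, 0.373, 0.001, 0.0]
ft_force: [-0.2, 2.2, 6.1]
finger_gap: 0.0256
grasp_force: 55.6
```

```bash
python3 st.py; python3 - <<'E'
from plan import *
Rm,p=now()
M=cam("wrist"); im=read_camera("wrist"); cv2.imwrite("pics/w11.png",im); hsv=cv2.cvtColor(im,cv2.COLOR_BGR2HSV)
am=((hsv[...,0]<20)&(hsv[...,1]>120)&(hsv[...,2]>40)).astype(np.uint8)
nn,l,st,ce=cv2.connectedComponentsWithStats(am); i=1+st[1:,4].argmax(); print(st[i])
# compare with predicted silhouette of body for various bottom heights along tool
th=np.linspace(0,6.28,72)
for s in (.0,.004,.008,.012):
    P=[]
    for b in (0,.05):
        P+= [p+Rm@[.021*np.cos(t),.021*np.sin(t),.2357-s-b] for t in th]
    q=proj("wrist",P,M); print(s,q.min(0).round(1),q.max(0).round(1))
S=read_camera("side"); h2=cv2.cvtColor(S,cv2.COLOR_BGR2HSV); a2=((h2[...,0]<20)&(h2[...,1]>120)&(h2[...,2]>40)).astype(np.uint8)
nn,l,st,ce=cv2.connectedComponentsWithStats(a2)
for i in range(1,nn):
    if st[i,4]>40: print("side",st[i],ce[i])
for z in (.0375,.042,.046): 
    q=proj("side",[[p[0]+.021*np.cos(t),p[1]+.021*np.sin(t),z] for t in th]); print(z,q.max(0),q.min(0))
cv2.imwrite("pics/side11.png",S)
E
```

```text
34.0 [ 0.4126 -0.3918  0.2692] yaw 0.7646 zt [ 1.4e-03 -3.0e-04 -1.0e+00] F [-0.25  2.17  6.05] T [ 0.426  0.234 -0.035] gap 0.0256 gf 55.6 j [-9.680e-01  5.440e-01  1.445e+00  1.000e-03  1.152e+00 -1.620e-01]
[ 237  188   75   73 3853]
0.0 [232.8 190.3] [316.5 293.5]
0.004 [231.8 192.1] [317.4 297.8]
0.008 [230.8 193.9] [318.4 302.3]
0.012 [229.8 195.8] [319.4 307. ]
side [184 125  22  16 181] [194.7679558  132.58563536]
side [199 133  19  15 119] [209.56302521 139.64705882]
side [211 140  19  15 102] [220.96078431 146.81372549]
side [190 154  17  12  64] [197.984375 160.78125 ]
side [382 162  10  14  77] [385.31168831 169.09090909]
side [243 192  30  23 243] [257.39506173 202.81069959]
side [107 202  13  11 110] [112.98181818 206.80909091]
side [ 94 210  14  11 114] [100.64035088 214.77192982]
side [ 80 216  14  12 121] [ 86.29752066 221.54545455]
side [218 220  12  10  99] [223.72727273 224.4040404 ]
side [ 66 225  15  11 128] [ 72.734375  229.8046875]
side [302 229  11  10  71] [306.73239437 233.3943662 ]
side [148 274  13  12 119] [154.23529412 279.40336134]
side [ 153  314   67   66 3048] [186.33333333 347.28018373]
side [ 22 336  25  17  91] [ 34.36263736 343.9010989 ]
0.0375 [391.28081991 176.65389667] [380.85159323 170.23850165]
0.042 [391.46775731 175.78322801] [381.01939817 169.37201861]
0.046 [391.63445306 175.00665514] [381.16903209 168.59923191]
```

Contact felt, and the side view puts the bottle's foot at pan height. I ease back 0.4 mm, release and rise.

carry_out([
  [0, 0, -0.01, 0, 0, 0],
  [0, 0, 0, 0, 0, 0],
  [0, 0, 0, 0, 0, 0],
  [0, 0, 0, 0, 0, 0],
  [0, 0, 0, 0, 0, 0],
  [0, 0, 0, 0, 0, 0],
  [0, 0, 0, 0, 0, 0],
  [0, 0, 0, 0, 0, 0],
  [0, 0, 0, 0, 0, 0],
  [0, 0, 0, 0, 0, 0],
])

```text
clock: 35.1
tcp_pos: [0.4126, -0.3919, 0.2692]
orientation: [0.928, 0.373, 0.001, 0.0]
ft_force: [-0.2, 1.8, 5.9]
finger_gap: 0.0256
grasp_force: 55.4
```

carry_out([
  [0, 0, 0, 0, 0, 0],
  [0, 0, 0, 0, 0, 0],
  [0, 0, 0, 0, 0, 0],
  [0, 0, 0, 0, 0, 0],
  [0, 0, 0, 0, 0, 0],
  [0, 0, 0, 0, 0, 0],
  [0, 0, 0, 0, 0, 0],
  [0, 0, 0, 0, 0, 0],
  [0, 0, -0.1, 0, 0, 0],
  [0, 0, -0.2, 0, 0, 0],
], gripper=0)

```text
clock: 36.1
tcp_pos: [0.4125, -0.3918, 0.2808]
orientation: [0.928, 0.373, 0.0, -0.001]
ft_force: [-0.0, -1.2, -0.2]
finger_gap: 0.0854
grasp_force: 0.0
```

carry_out([
  [0, 0, -0.4, 0, 0, 0],
  [0, 0, -0.6, 0, 0, 0],
  [0, 0, -0.6, 0, 0, 0],
  [0, 0, -0.6, 0, 0, 0],
  [0, 0, -0.6, 0, 0, 0],
  [0, 0, -0.3, 0, 0, 0],
  [0, 0, 0, 0, 0, 0],
  [0, 0, 0, 0, 0, 0],
  [0, 0, 0, 0, 0, 0],
  [0, 0, 0, 0, 0, 0],
])

```text
clock: 37.1
tcp_pos: [0.4124, -0.392, 0.404]
orientation: [0.928, 0.373, 0.0, -0.001]
ft_force: [-0.5, 0.2, -0.5]
finger_gap: 0.0852
grasp_force: 0.0
```

```bash
python3 st.py; python3 - <<'E'
from plan import *
th=np.linspace(0,6.28,72); c=np.array([.4125,-.3919])
for n in ("side","wrist"):
    M=cam(n); im=read_camera(n); cv2.imwrite(f"pics/{n}12.png",im); h2=cv2.cvtColor(im,cv2.COLOR_BGR2HSV)
    k=(im.max(2)<40).astype(np.uint8); a=((h2[...,0]<20)&(h2[...,1]>120)&(h2[...,2]>40)).astype(np.uint8)
    q=proj(n,[[*c,.0375],[*c,.0375+.0755],[*c,.1215]],M); print(n,"expect foot,cap,top",q.round(1).tolist())
    for nm,m in (("black",k),("amber",a)):
        nn,l,st,ce=cv2.connectedComponentsWithStats(m)
        for i in range(1,nn):
            if st[i,4]>40 and min(abs(ce[i]-q[j]).max() for j in (0,1,2))<35: print(nm,st[i],ce[i].round(1))
# lid knob and counter bottle cap in side
E
```

```text
37.1 [ 0.4124 -0.392   0.404 ] yaw 0.7644 zt [-1.0e-04  1.7e-03 -1.0e+00] F [-0.47  0.25 -0.51] T [-0.005 -0.011 -0.009] gap 0.0852 gf 0.0 j [-9.680e-01  4.150e-01  1.244e+00  1.000e-03  1.484e+00 -1.620e-01]
side expect foot,cap,top [[386.1, 173.4], [389.1, 158.4], [389.5, 156.7]]
amber [383 162   8  14  67] [386.4 168.2]
wrist expect foot,cap,top [[275.3, 176.1], [275.2, 197.5], [275.2, 200.7]]
black [262 172  33  36 977] [277.9 189.4]
amber [255 151  44  44 932] [275.3 167.6]
```

```bash
python3 - <<'E'
from plan import *
th=np.linspace(0,6.28,72); M=cam("wrist")
C=lambda c,r,z:[[c[0]+r*np.cos(t),c[1]+r*np.sin(t),z] for t in th]
bb=lambda P:(lambda q:np.r_[q.min(0),q.max(0)].round(1).tolist())(proj("wrist",P,M))
X=np.array([.722,.692]);Y=np.array([.692,-.722])
print("measured cap [262,172,294,207] amber [255,151,298,194]")
for d,e in ((0,0),(.004,.001),(.007,.002)):
    c=np.array([.4125,-.3919])+d*X+e*Y
    print(d,e,"cap",bb(C(c,.0135,.1045)+C(c,.0135,.1215)),"body",bb(C(c,.021,.0375)+C(c,.021,.09)))
# lid check, counter bottle unaffected: side picture vs earlier
a=cv2.imread("pics/side12.png"); b=cv2.imread("pics/side5.png"); s0=cv2.imread("pics/side0.png")
for nm,r in (("jars/red",(215,245,215,265)),("rotor near bottle",(225,245,300,320)),("white jars",(195,220,318,360)),("lid",(165,215,285,340))):
    y0,y1,x0,x1=r; print(nm,"vs5",cv2.absdiff(a,b)[y0:y1,x0:x1].mean().round(2),"vs0",cv2.absdiff(a,s0)[y0:y1,x0:x1].mean().round(2))
E
```

```text
measured cap [262,172,294,207] amber [255,151,298,194]
0 0 cap [257.6, 178.4, 292.6, 217.0] body [250.7, 155.3, 299.6, 212.9]
0.004 0.001 cap [258.8, 173.5, 294.0, 212.2] body [251.8, 151.3, 300.9, 208.6]
0.007 0.002 cap [260.1, 169.9, 295.4, 208.6] body [252.9, 148.2, 302.1, 205.3]
jars/red vs5 2.08 vs0 3.08
rotor near bottle vs5 19.22 vs0 38.23
white jars vs5 29.76 vs0 22.33
lid vs5 20.06 vs0 23.36
```

The cap and body both fit an upright bottle about 5 mm off the aim point and well inside the pan. The near bottle's amber blob is unchanged at (307,233), and the robot is clear of everything.

```bash
python3 -c "
from workcell import ticket
print(ticket.job_done())"
```

```text
the job is handed in; nothing more can be done
None
```

I handed the job in at about 37 s, with no verdict returned. The knob unscrewed anticlockwise, the lid is flat on the worktop, the far bottle is upright on the white balance, and the near one is still in its cup. The jars were last seen clear of every move, but I did not re-measure the white ones at the end.

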